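# Zero the measuring board and lock its stop with the wing screw

## Task

Set the measuring board back to zero: with a closed fingertip push the sliding stop along its rail until it is fully home against the end block, and then lock it there by turning the wing screw on top of it clockwise, seen from above, with repeated fingertip strokes against the side of its wings, until it will turn no further. Do not pinch the stop or the wings between the fingers, leave the stop home, and leave the things standing round the board where they are.

Things in the scene. Friction and masses are not known exactly. Their poses are not given: they have to be found in the camera images.
- board: measuring board of pale wood fixed to the counter, 280 x 80 mm, 12 mm thick; origin at the centre of its underside, on the counter top. Its x axis runs along the board towards the end block (pale wood, 20 mm thick, 76 mm wide, top 52 mm above the counter, its inner face at board x = +120 mm); z is up. A flat steel rail (18 mm wide, top 16 mm above the counter) runs along the middle
- stop_block (a point): centre of the sliding stop, an aluminium block 90 mm long (along the board) x 60 mm wide, from 16 to 50 mm above the counter, captive on the rail; the point is 32 mm above the counter, its axes those of the board. It slides along board x against about 6 N of friction and stays where it is left; home, the point is at board x = +75 mm. Its end face away from the end block (45 mm behind the point) is free to be pushed
- stop (a joint): travel of the sliding stop along the board in m: 0 = farthest from the end block, 0.120 = home against the end block; it starts between 0 and 0.07
- wings (a point): centre of the wing screw, on its upright axis, 74 mm above the counter and over the centre of the sliding stop (it rides with the stop). Black plastic: a hub of radius 9.5 mm with two opposite flat upright wings, 7 mm thick, reaching 42 mm from the axis, from about 62 to 86 mm above the counter; so a finger has 12 mm between the wings' lower edge and the stop's top. The point's x axis runs along the wings (the two wings are alike), z is up
- wing_screw (a joint): turn of the wing screw in rad: grows clockwise seen from above (tightening); it starts loose, between 0 and 1.5, and comes to a firm stop, tight, at 7.0. It takes about 0.04 N m (1.5 N at 30 mm from the axis) to turn and stays where it is left
- spool5: thread spool, 30 mm across, 48 mm tall, loose beside the board, to be left alone; origin at the centre of its underside
- spool6: thread spool, 30 mm across, 55 mm tall, loose beside the board, to be left alone; origin at the centre of its underside
- tape_measure: round tape measure lying flat, 52 mm across, 15 mm high, loose beside the board, to be left alone; origin at the centre of its underside
- date_stamp: wooden hand stamp, 27 x 56 mm, 74 mm tall, loose beside the board, to be left alone; origin at the centre of its underside
- masking_tape: roll of masking tape lying flat, 97 mm across, 25 mm high, loose beside the board, to be left alone; origin at the centre of its underside

How it is judged:
By the outcome, as a careful person would: the job done as asked, in the order asked, and still so for the second after the job is handed in, with the robot touching nothing.
It also fails if it takes over 58 s, if anything falls off the work surface, if the arm or the gripper's body presses on something with over 40 N, if the wrist force passes 120 N, or if a joint passes its speed limit or range.

## Robot

A 6-joint arm with a two-finger parallel gripper is mounted at the origin on a cart in front of the work surface, level with it; the furniture and walls round the work are solid. World frame = base frame: x ahead of the robot, y to its left, z up, the work surface at z = 0. Lengths are in m, angles in degrees, forces in N, time in s.
With the tool pointing down it reaches from about 0.375 to 0.975 m from the base axis. Payload 3.8 kg.
Tool frame: the origin (TCP) lies at the very end of the fingers, on their centre line; the grasp point (between the pads) lies ctrl.tcp_to_grasp behind it (ctrl.tcp_to_grasp is the distance from the TCP to the grasp point, in m); z points along the fingers, y is the line along which they close (so a half turn about z gives the same grasp; the last joint's range is limited). The gripper opens to 85 mm and grips with 20 to 120 N. Pads are 22 mm wide; open, the fingers measure 114 mm over their backs; the gripper's body (76 mm by 85 mm) begins 54 mm behind the grasp point. The pads swing forward as they close: fully open they stand 13 mm farther back than shut.
Start: joints at [67.214, 15.12, 91.902, -0, 72.978, -2.114], TCP at [0.238, 0.632, 0.231] pointing down, gripper open.
Joint ranges: [-150.88, 150.88], [-54.13, 125.18], [17.81, 147.31], [-75.09, 255.09], [0, 152.58], [-146.25, 146.25]. Speed limits (degrees/s): [147.25, 147.25, 180, 180, 180, 180].

## Interface

Orientations are given as a 3x3 rotation matrix whose columns are the frame's x, y, z axes.
In Python, from bench import ctrl gives the robot as it stands. The module is installed in compiled form; this text tells all that it offers.
- The arm moves only by the shell command python3 -m creep 'ROWS' [FORCE]. ROWS is JSON, a list of rows, each a list of 7 numbers: the shift along the tool's x, y, z in m, then the turn, a rotation vector about the tool's x, y, z in degrees, then the closure, from 0 (fully open) to 1 (shut). In form: [[dx, dy, dz, wx, wy, wz, hand], ...]. A call has 1 to 20 rows; each row shifts and turns the commanded pose from where the row before left it, along the tool's axes as they then stand; what a row does not reach is not made up. A row lasts 1/8 s, in which the tool goes at most 62.5 mm and 10.7 degrees, less where a joint would pass 70% of its speed; a pose out of reach is approached as far as the arm can. A call with a gripper value outside its range is refused whole. The fingers move at their own pace and stop on an object; FORCE is the grip in N (left out, the last holds). Time passes only in rows, so rows that do not move let the fingers close. It gives the time, the measured TCP pose, the force, the opening and the grip force at its end, in the units of the state.
- ctrl.sense(): the state, without advancing time (a new reading comes with each control period).
- ctrl.read_camera(name): name is "scene" or "top" or "wrist"; returns a dict with "frame" (480x640x3 uint8, red, green, blue), "depth" (480x640 float32, m along the optical axis (not along the pixel's ray), 0 where there is no reading), "camera_matrix" (3x3 intrinsics, pixels), "rvec" (rotation vector, rad) and "tvec" (3), from world to camera coordinates, as OpenCV has them; the wrist camera has in their place "tool_from_camera" (4x4, takes a point from camera to tool coordinates, whose origin is the TCP and whose axes are the flange's). Camera axes: x right, y down, z forward; pixel columns grow to the right and rows downward; lengths in m; the calibration is good to about 2 mm. A picture is of the moment at which its call begins: read the wrist's pose just before it.
- ctrl.finish_job(): hands the job in; it is judged then, once.
The state is a dict: "time_s": time; "joints": joint angles; "qvel": joint speeds; "joint_efforts": joint torques, N m; "ee_pos": TCP position; "tool_rot": TCP orientation; "force": force on the tool from outside, world axes, zero at the start; "moment": the same for the moment, N m; "finger_gap": opening from 0.0 (shut) to 1.0 (fully open); "finger_force": force on a finger pad.
Only numpy, scipy, OpenCV 4.12 (cv2) and the standard library are available. Lean on these libraries where they do the work, as an engineer would, in place of code of your own. Each camera call takes 0.05 s, during which the arm holds its last target. There are 200 camera calls.

## Working session

There is one attempt and no reset: what is moved stays moved. The work goes in short steps, Python scripts to look and compute and a shell command to move; the robot and the scene stay as the last step left them, time stands still between calls to the robot, and variables do not carry over. Pictures are saved under pics/ and viewed, at most 10 in all, crops included, and the job is handed in when it is done.

```bash
mkdir -p pics; cat > h.py <<'E'
import numpy as np, cv2
from bench import ctrl
def shot(n):
    s=ctrl.sense(); c=ctrl.read_camera(n); K=np.array(c["camera_matrix"])
    if n=="wrist":
        T=np.eye(4);T[:3,:3]=np.array(s["tool_rot"]);T[:3,3]=s["ee_pos"];T=T@np.array(c["tool_from_camera"])
    else:
        R=cv2.Rodrigues(np.array(c["rvec"],float))[0];T=np.eye(4);T[:3,:3]=R.T;T[:3,3]=-R.T@np.array(c["tvec"]).ravel()
    return c["frame"],c["depth"],K,T
def ray(u,v,K,T,z):
    d=T[:3,:3]@np.linalg.inv(K)@np.array([u,v,1.]);o=T[:3,3];return o+d*(z-o[2])/d[2]
def cloud(D,K,T):
    v,u=np.mgrid[:480,:640];P=np.stack([(u-K[0,2])/K[0,0]*D,(v-K[1,2])/K[1,1]*D,D],-1)
    return P@T[:3,:3].T+T[:3,3]
def save(n,f): cv2.imwrite("pics/"+n,f[...,::-1])
E
python3 - <<'E'
from h import *
for n in("top","scene"):
    f,D,K,T=shot(n);save(n+"0.png",f);np.savez(n+"0.npz",f=f,D=D,K=K,T=T);print(n,T.round(3).tolist(),K[0,0])
s=ctrl.sense();print(np.round(s["tool_rot"],3).tolist(),s["ee_pos"],ctrl.tcp_to_grasp,s["time_s"])
E
```

```text
top [[-0.006, -0.989, 0.145, 0.371], [-1.0, 0.008, 0.012, -0.055], [-0.013, -0.145, -0.989, 0.916], [0.0, 0.0, 0.0, 1.0]] 522.0264652174609
scene [[-0.878, -0.36, 0.316, 0.228], [-0.479, 0.664, -0.575, 0.418], [-0.003, -0.656, -0.755, 0.735], [0.0, 0.0, 0.0, 1.0]] 603.0411811970332
[[-0.936, 0.353, -0.001], [0.353, 0.936, -0.002], [0.0, -0.002, -1.0]] [0.23805058 0.63091109 0.23004352] 0.0187 0.1
```

View pics/top0.png

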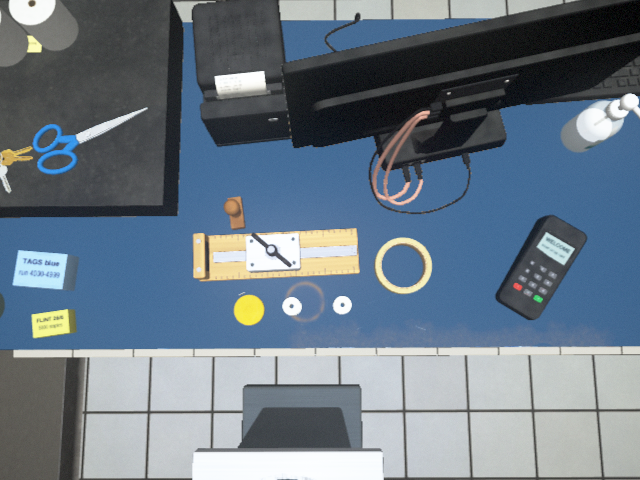

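View pics/scene0.png

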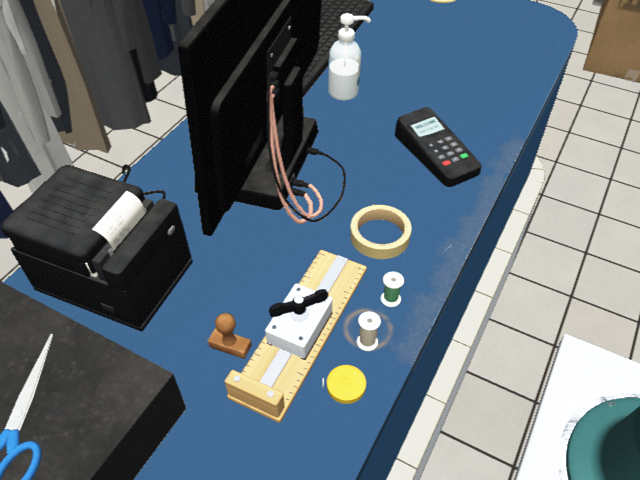

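The top view shows the board with its end block at left (199,256). The stop is around (273,252), with the wings running from (250,234) to (292,270). The stamp is at (235,212), the spools at (292,306) and (342,305), the yellow tape measure at (249,310) and the tape roll at (404,265).

```bash
cat > m.py <<'E'
from h import *
for n in("top0","scene0"):
    z=np.load(n+".npz");f,D,K,T=z["f"],z["D"],z["K"],z["T"];P=cloud(D,K,T);ok=D>0
    hsv=cv2.cvtColor(f,cv2.COLOR_RGB2HSV);H,S,V=cv2.split(hsv)
    roi=(P[...,0]>.2)&(P[...,0]<.62)&(P[...,1]>-.4)&(P[...,1]<.3)&ok
    wood=(roi&(H>10)&(H<28)&(S>60)&(V>120)).astype(np.uint8)
    def biggest(m):
        k,l,st,_=cv2.connectedComponentsWithStats(m.astype(np.uint8));i=1+st[1:,4].argmax();return l==i
    def rect(m,lab):
        q=P[m];r=cv2.minAreaRect(q[:,:2].astype(np.float32));print(n,lab,len(q),"c",np.round(r[0],4),"size",np.round(r[1],4),"ang",round(r[2],2),"z med",np.median(q[:,2]).round(4))
    near=lambda c,r:np.hypot(P[...,0]-c[0],P[...,1]-c[1])<r
    alum=biggest(roi&(S<60)&(V>120)&(P[...,2]>.04)&(P[...,2]<.058)); rect(alum,"alum")
    c=P[alum].mean(0)
    bd=biggest(roi&(P[...,2]>.006)&(P[...,2]<.02)&near(c,.3)&((H>10)&(H<28)&(S>60)|(S<60)&(V>110)));rect(bd,"board")
    eb=biggest(roi&(P[...,2]>.044)&(P[...,2]<.06)&(H>10)&(H<28)&(S>60)&near(c,.25)&(P[...,1]>c[1]));rect(eb,"endtop")
    w=biggest(roi&(V<90)&(S<120)&near(c,.07)&(P[...,2]>.068));rect(w,"wing")
    # ray-cast contour centroid of the wing at z=.086
    v,u=np.nonzero(w);print("  wing px bbox",u.min(),v.min(),u.max(),v.max(),"ray",ray(u.mean(),v.mean(),K,T,.086).round(4))
    # other objects
    m=(roi&(P[...,2]>.008)&~cv2.dilate(bd.astype(np.uint8),np.ones((5,5))).astype(bool)).astype(np.uint8)
    k,l,st,_=cv2.connectedComponentsWithStats(m)
    for i in range(1,k):
        if st[i,4]>60:
            q=P[l==i];print("  obj",st[i].tolist(),q.min(0).round(3),q.max(0).round(3))
E
python3 m.py
```

```text
top0 alum 1623 c [0.4824 0.0233] size [0.0604 0.0902] ang 2.44 z med 0.0501
top0 board 4785 c [0.4828 0.0157] size [0.0805 0.2772] ang 2.5 z med 0.0127
top0 endtop 481 c [0.477  0.1467] size [0.0748 0.0201] ang 2.4 z med 0.052
top0 wing 13 c [0.4944 0.0404] size [0.0156 0.0029] ang 50.64 z med 0.0833
  wing px bbox 256 239 264 245 ray [0.4943 0.0411 0.086 ]
  obj [369, 154, 25, 56, 426] [ 0.561 -0.186  0.008] [ 0.62  -0.136  0.143]
  obj [99, 164, 81, 53, 3832] [0.552 0.195 0.008] [0.62  0.3   0.104]
  obj [399, 175, 13, 21, 90] [ 0.587 -0.219  0.008] [ 0.62  -0.197  0.022]
  obj [416, 175, 8, 19, 69] [ 0.59  -0.24   0.008] [ 0.62  -0.227  0.02 ]
  obj [224, 196, 22, 34, 517] [0.528 0.076 0.008] [0.585 0.106 0.078]
  obj [193, 233, 15, 46, 600] [0.439 0.134 0.037] [0.515 0.158 0.057]
  obj [248, 235, 51, 35, 1614] [ 0.453 -0.019  0.045] [0.51  0.065 0.089]
  obj [375, 237, 57, 57, 1107] [ 0.413 -0.247  0.008] [ 0.509 -0.15   0.03 ]
  obj [497, 256, 28, 60, 987] [ 0.374 -0.4    0.008] [ 0.475 -0.36   0.033]
  obj [234, 295, 31, 30, 723] [0.362 0.041 0.008] [0.411 0.093 0.02 ]
  obj [2
[... 699 characters left out ...]
9  -0.242  0.009] [ 0.62  -0.227  0.02 ]
  obj [296, 189, 15, 13, 81] [ 0.595 -0.22   0.009] [ 0.62  -0.207  0.021]
  obj [351, 204, 61, 53, 1506] [ 0.41  -0.25   0.008] [ 0.507 -0.151  0.028]
  obj [383, 272, 21, 30, 471] [ 0.377 -0.109  0.008] [ 0.405 -0.078  0.05 ]
  obj [266, 284, 65, 71, 2848] [ 0.448 -0.019  0.026] [0.512 0.069 0.088]
  obj [208, 313, 44, 45, 1074] [0.525 0.074 0.008] [0.584 0.105 0.076]
  obj [359, 312, 22, 35, 584] [ 0.375 -0.025  0.008] [0.404 0.005 0.057]
  obj [66, 349, 120, 130, 8150] [0.549 0.194 0.008] [0.62  0.3   0.102]
  obj [327, 365, 39, 37, 1131] [0.359 0.039 0.008] [0.411 0.091 0.018]
  obj [225, 370, 57, 43, 1110] [0.437 0.137 0.026] [0.513 0.157 0.055]
```

```bash
python3 -m creep '[[0,0,0,0,0,-7.7,1],[0,0,0,0,0,-7.7,1],[0,0,0,0,0,-7.7,1],[-0.0167,-0.0533,0,0,0,0,1],[-0.0167,-0.0533,0,0,0,0,1],[-0.0167,-0.0533,0,0,0,0,1],[-0.0167,-0.0533,0,0,0,0,1],[-0.0167,-0.0533,0,0,0,0,1],[-0.0167,-0.0533,0,0,0,0,1],[-0.0167,-0.0533,0,0,0,0,1],[-0.0167,-0.0533,0,0,0,0,1],[-0.0167,-0.0533,0,0,0,0,1],[-0.0167,-0.0533,0,0,0,0,1],[-0.0167,-0.0533,0,0,0,0,1],[-0.0167,-0.0533,0,0,0,0,1],[-0.0167,-0.0533,0,0,0,0,1],[0,0,0,0,0,0,1]]' 20
cat > st.py <<'E'
from h import *
import sys
s=ctrl.sense();a=np.radians(92.45);bx=np.array([np.cos(a),np.sin(a)]);by=np.array([-bx[1],bx[0]])
O=np.array([.4815,.0157]);p=np.array(s["ee_pos"]);R=np.array(s["tool_rot"])
print("t",round(s["time_s"],2),"board x,y,z mm",((p[:2]-O)@bx*1e3).round(1),((p[:2]-O)@by*1e3).round(1),(p[2]*1e3).round(1),"tool y ang",np.degrees(np.arctan2(R[1,1],R[0,1])).round(2),"F board",np.round([np.dot(s["force"][:2],bx),np.dot(s["force"][:2],by),s["force"][2]],1),"j",np.round(s["joints"],0).tolist(),"gap",round(float(s["finger_gap"]),2),"tilt",R[:,2].round(3))
E
python3 st.py
```

```text
time_s: 2.22
ee_pos: [0.4851, -0.0548, 0.2309]
tool_rot: [[-0.999, -0.037, -0.0], [-0.037, 0.999, -0.001], [0.0, -0.001, -1.0]]
force: [0.6, 0.9, 0.2]
finger_gap: -0.001
finger_force: 0.0
t 2.23 board x,y,z mm -70.6 -0.6 230.9 tool y ang 92.13 F board [ 0.9 -0.6  0.2] j [-9.0, -5.0, 114.0, -0.0, 71.0, -101.0] gap -0.0 tilt [-0.    -0.001 -1.   ]
```

```bash
cat > w.py <<'E'
from h import *
import sys
f,D,K,T=shot("wrist");save(sys.argv[1],f);P=cloud(D,K,T)
a=np.radians(92.45);bx=np.array([np.cos(a),np.sin(a)]);by=np.array([-bx[1],bx[0]]);O=np.array([.4815,.0157])
Q=np.stack([(P[...,:2]-O)@bx,(P[...,:2]-O)@by,P[...,2]],-1)*1e3
hsv=cv2.cvtColor(f,cv2.COLOR_RGB2HSV);S,V=hsv[...,1],hsv[...,2];ok=D>0
def rect(m,l):
    if m.sum()<50: print(l,"few");return
    k,lab,st,_=cv2.connectedComponentsWithStats(m.astype(np.uint8));m=lab==1+st[1:,4].argmax()
    q=Q[m];r=cv2.minAreaRect(q[:,:2].astype(np.float32));print(l,m.sum(),np.round(r[0],1),np.round(r[1],1),round(r[2],1),"z",np.median(q[:,2]).round(1),"lo",np.percentile(q,1,0).round(1),"hi",np.percentile(q,99,0).round(1))
    return m
z=Q[...,2];b=ok&(abs(Q[...,1])<60)&(Q[...,0]>-140)&(Q[...,0]<145)
rect(b&(S<70)&(V>110)&(z>42)&(z<57),"stop")
rect(b&(z>44)&(z<58)&(Q[...,0]>100)&(S>60),"end")
w=b&(V<90)&(z>66)&(z<95)&(Q[...,0]>-60)
m=rect(w,"wing")
if m is not None:
    q=Q[m][:,:2];c=q.mean(0);v=np.linalg.svd(q-c,full_matrices=0)[2][0];print("wing mean",c.round(1),"board angle",np.degrees(np.arctan2(v[1],v[0])).round(1)%180)
E
python3 w.py w1.png; python3 -c "
from h import *
print(np.array(ctrl.read_camera('wrist')['tool_from_camera']).round(3).tolist())"
```

```text
stop 5624 [5.  0.2] [89.9 60.3] 0.4 z 50.6 lo [-39.5 -28.3  45.6] hi [48.6 30.  52.8]
end 2057 [127.7   0.9] [74.7 21.9] 90.0 z 52.3 lo [117.6 -35.5  44.7] hi [137.8  37.8  54.3]
wing few
[[0.001, -0.952, -0.305, 0.079], [1.0, 0.0, 0.001, -0.001], [-0.001, -0.305, 0.952, -0.143], [0.0, 0.0, 0.0, 1.0]]
```

View pics/w1.png

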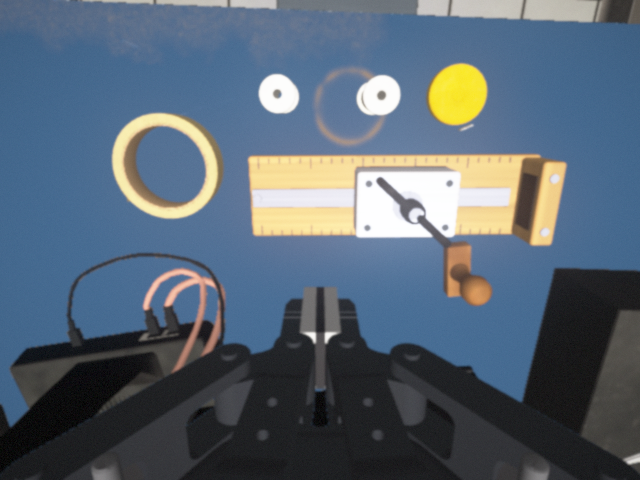

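```bash
python3 -m creep '[[0,0,0.05,0,0,0,1],[0,0,0.05,0,0,0,1],[0,0,0.05,0,0,0,1],[0,0,0.035,0,0,0,1],[0,0,0.016,0,0,0,1],[0,0,0,0,0,0,1]]'; python3 st.py;  python3 -m creep '[[0,0.005,0,0,0,0,1],[0,0.005,0,0,0,0,1],[0,0.005,0,0,0,0,1],[0,0.005,0,0,0,0,1],[0,0.005,0,0,0,0,1],[0,0.005,0,0,0,0,1],[0,0.005,0,0,0,0,1],[0,0.005,0,0,0,0,1]]'; python3 st.py
sed -i 's/w=b&(V<90)&(z>66)/w=b\&(z>66)/' w.py; python3 w.py w2.png
```

```text
time_s: 3.08
ee_pos: [0.4836, -0.0505, 0.0296]
tool_rot: [[-0.999, -0.044, -0.002], [-0.044, 0.999, 0.0], [0.002, 0.001, -1.0]]
force: [-0.8, 0.5, -0.3]
finger_gap: 0.0
finger_force: 0.0
t 3.08 board x,y,z mm -66.2 0.7 29.6 tool y ang 92.51 F board [ 0.5  0.8 -0.3] j [-9.0, 8.0, 125.0, 0.0, 48.0, -101.0] gap 0.0 tilt [-0.002  0.    -1.   ]
time_s: 4.08
ee_pos: [0.4839, -0.013, 0.0315]
tool_rot: [[-0.999, -0.044, 0.002], [-0.044, 0.999, -0.003], [-0.002, -0.003, -1.0]]
force: [-0.3, -8.3, 4.8]
finger_gap: -0.001
finger_force: 4.0
t 4.08 board x,y,z mm -28.8 -1.2 31.5 tool y ang 92.49 F board [-8.3  0.6  4.8] j [-4.0, 7.0, 125.0, -0.0, 48.0, -97.0] gap -0.0 tilt [ 0.002 -0.003 -1.   ]
stop 22423 [28.5  0.5] [60.6 90.3] 89.9 z 50.5 lo [-15.6 -24.5  43.1] hi [71.6 30.4 52.6]
end few
wing 21469 [2.  6.1] [ 47.8 124.6] 83.2 z 83.3 lo [-59.2 -16.1  67.2] hi [51.4 28.9 94.5]
wing mean [-9.5  6.9] board angle 176.9
```

```bash
python3 -m creep '[[0,0.005,0,0,0,0,1],[0,0.005,0,0,0,0,1],[0,0.005,0,0,0,0,1],[0,0.005,0,0,0,0,1],[0,0.005,0,0,0,0,1],[0,0.005,0,0,0,0,1],[0,0.005,0,0,0,0,1],[0,0.005,0,0,0,0,1],[0,0.003,0,0,0,0,1]]'; python3 st.py;  python3 -m creep '[[0,0.0015,0,0,0,0,1],[0,0.0015,0,0,0,0,1]]' | grep force; python3 -m creep '[[0,0.001,0,0,0,0,1],[0,0.001,0,0,0,0,1]]' | grep force;python3 st.py
```

```text
time_s: 5.25
ee_pos: [0.4821, 0.0302, 0.0314]
tool_rot: [[-0.999, -0.043, 0.002], [-0.043, 0.999, -0.003], [-0.002, -0.003, -1.0]]
force: [-0.4, -6.2, 4.1]
finger_gap: -0.005
finger_force: 3.6
t 5.25 board x,y,z mm 14.5 -1.2 31.4 tool y ang 92.49 F board [-6.2  0.7  4.1] j [1.0, 7.0, 125.0, -0.0, 48.0, -92.0] gap -0.0 tilt [ 0.002 -0.003 -1.   ]
force: [0.3, -13.1, 4.0]
finger_force: 6.6
force: [0.3, -20.0, 3.9]
finger_force: 10.2
t 5.75 board x,y,z mm 17.0 -1.2 31.5 tool y ang 92.61 F board [-20.    0.5   3.9] j [1.0, 7.0, 125.0, -1.0, 48.0, -91.0] gap 0.0 tilt [ 0.002 -0.007 -1.   ]
```

```bash
python3 -m creep '[[0,-0.01,0,0,0,0,1],[0,-0.015,0,0,0,0,1],[0,0,-0.05,0,0,0,1],[0,0,-0.055,0,0,0,1],[0,0,-0.055,0,0,0,1],[0,0,0,0,0,0,1],[0,0,0,0,0,0,1]]'; python3 st.py
cat > w3.py <<'E'
from h import *
import sys
f,D,K,T=shot("wrist");save(sys.argv[1],f);P=cloud(D,K,T)
a=np.radians(92.45);bx=np.array([np.cos(a),np.sin(a)]);by=np.array([-bx[1],bx[0]]);O=np.array([.4815,.0157])
Q=np.stack([(P[...,:2]-O)@bx,(P[...,:2]-O)@by,P[...,2]],-1)*1e3;z=Q[...,2]
hsv=cv2.cvtColor(f,cv2.COLOR_RGB2HSV);S,V=hsv[...,1],hsv[...,2]
def big(m):
    k,l,st,_=cv2.connectedComponentsWithStats(m.astype(np.uint8));return l==1+st[1:,4].argmax()
st=big((D>0)&(S<70)&(V>110)&(z>42)&(z<57)&(abs(Q[...,1])<45)&(Q[...,0]>-60)&(Q[...,0]<135))
r=cv2.minAreaRect(Q[st][:,:2].astype(np.float32));print("stop",np.round(r[0],1),np.round(r[1],1),round(r[2],1))
c=np.array(r[0])
w=(D>0)&(z>66)&(z<92)&(np.hypot(Q[...,0]-c[0],Q[...,1]-c[1])<46);w=big(w)
q=Q[w][:,:2];r=cv2.minAreaRect(q.astype(np.float32));m=q.mean(0);v=np.linalg.svd(q-m,full_matrices=0)[2][0]
print("wing n",len(q),"rect",np.round(r[0],1),np.round(r[1],1),"angle",round(np.degrees(np.arctan2(v[1],v[0]))%180,1))
eb=(D>0)&(z>45)&(z<57)&(Q[...,0]>112)&(abs(Q[...,1])<36)&(S>60)
print("endblock min x",np.percentile(Q[eb][:,0],2).round(1) if eb.any() else None)
E
python3 w3.py w3.png
```

```text
time_s: 6.62
ee_pos: [0.4815, 0.0112, 0.19]
tool_rot: [[-0.999, -0.042, -0.0], [-0.042, 0.999, 0.0], [0.0, 0.0, -1.0]]
force: [-1.3, 0.5, -1.4]
finger_gap: -0.002
finger_force: 0.0
t 6.62 board x,y,z mm -4.5 0.2 190.0 tool y ang 92.42 F board [ 0.5  1.3 -1.4] j [-2.0, -4.0, 118.0, 0.0, 67.0, -94.0] gap -0.0 tilt [-0.  0. -1.]
stop [74.4 -1.2] [66.2 91. ] 89.9
wing n 1356 rect [72.9  1.4] [18.6 79.9] angle 137.7
endblock min x 119.1
```

View pics/w3.png

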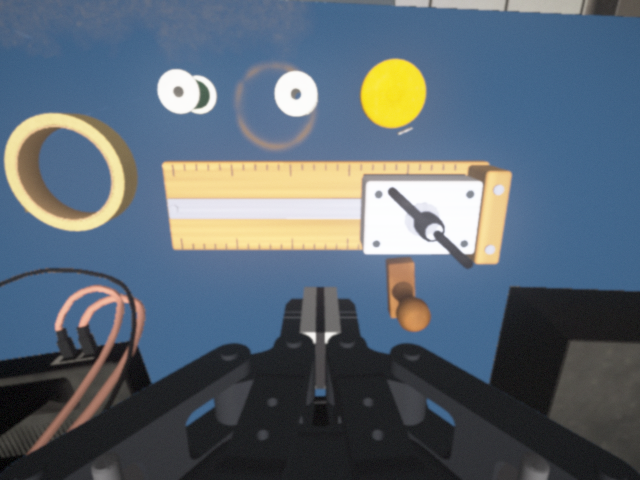

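```bash
python3 -m creep '[[-0.0055,0.025,0,0,0,0,1],[-0.005,0.026,0,0,0,0,1],[0,0,0.05,0,0,0,1],[0,0,0.05,0,0,0,1],[0,0,0.022,0,0,0,1],[0,0,0,0,0,0,1]]' | grep force; python3 st.py
python3 -m creep '[[0.0076,-0.0017,0,0,0,0,1],[0.0078,0.0003,0,0,0,0,1],[0.0075,0.0023,0,0,0,0,1],[0.0066,0.0042,0,0,0,0,1],[0.0053,0.0058,0,0,0,0,1],[0.0036,0.007,0,0,0,0,1]]' | grep force; python3 st.py
```

```text
force: [-0.3, 0.3, 0.3]
finger_force: 0.0
t 7.42 board x,y,z mm 46.5 -6.4 63.9 tool y ang 92.43 F board [0.3 0.3 0.3] j [4.0, 5.0, 123.0, 0.0, 53.0, -88.0] gap 0.0 tilt [-0.01  -0.001 -1.   ]
force: [2.3, -3.6, 0.1]
finger_force: 1.7
t 8.18 board x,y,z mm 64.6 28.3 68.3 tool y ang 92.45 F board [-3.7 -2.2  0.1] j [7.0, 1.0, 127.0, -0.0, 52.0, -86.0] gap -0.0 tilt [-0.    -0.001 -1.   ]
```

```bash
python3 -m creep '[[0.0017,0.0076,0,0,0,0,1],[-0.0003,0.0078,0,0,0,0,1],[-0.0024,0.0075,0,0,0,0,1],[-0.0042,0.0066,0,0,0,0,1],[-0.0058,0.0053,0,0,0,0,1]]' | grep force; python3 st.py
python3 -m creep '[[0.004,0.004,0,0,0,0,1],[0,0,-0.04,0,0,0,1],[0,-0.03,-0.055,0,0,0,1],[0,-0.05,-0.027,0,0,0,1],[0,-0.03,0,0,0,0,1],[0,0,0,0,0,0,1],[0,0,0,0,0,0,1]]' | grep force; python3 st.py; python3 w3.py w4.png
```

```text
force: [-2.1, -1.3, -0.4]
finger_force: 1.1
t 8.8 board x,y,z mm 99.9 17.2 67.8 tool y ang 92.44 F board [-1.2  2.2 -0.4] j [11.0, 3.0, 125.0, 0.0, 52.0, -81.0] gap 0.0 tilt [-0.002 -0.    -1.   ]
force: [-0.3, -0.5, -0.8]
finger_force: 0.0
t 9.68 board x,y,z mm -5.9 20.8 190.0 tool y ang 92.4 F board [-0.4  0.3 -0.8] j [-2.0, -7.0, 120.0, 0.0, 67.0, -94.0] gap -0.0 tilt [-0.     0.001 -1.   ]
stop [74.8 -3.1] [67.3 92. ] 89.9
wing n 1901 rect [73.8  0.6] [18.4 82.2] angle 4.7
endblock min x 119.1
```

View pics/w4.png

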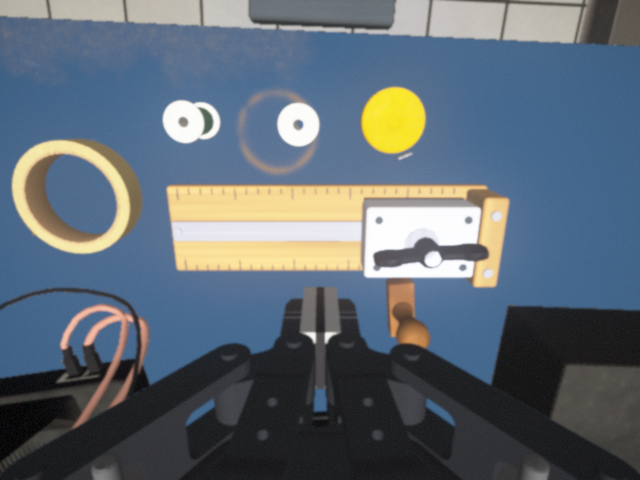

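```bash
python3 -m creep '[[-0.022,0.03,0,0,0,0,1],[-0.022,0.031,0,0,0,0,1],[0,0,0.05,0,0,0,1],[0,0,0.05,0,0,0,1],[0,0,0.022,0,0,0,1],[0,0,0,0,0,0,1],[0,0,0,0,0,0,1]]' | grep force; python3 st.py
python3 -m creep '[[0.0058,-0.0053,0,0,0,0,1],[0.007,-0.0036,0,0,0,0,1],[0.0076,-0.0017,0,0,0,0,1],[0.0078,0.0003,0,0,0,0,1],[0.0075,0.0023,0,0,0,0,1],[0.0066,0.0042,0,0,0,0,1],[0.0053,0.0058,0,0,0,0,1],[0.0036,0.007,0,0,0,0,1]]' | grep force; python3 st.py
```

```text
force: [-0.1, 0.6, -0.2]
finger_force: 0.0
t 10.6 board x,y,z mm 55.2 -24.1 69.0 tool y ang 92.48 F board [ 0.6  0.1 -0.2] j [5.0, 6.0, 121.0, 0.0, 53.0, -87.0] gap 0.0 tilt [ 0.001  0.    -1.   ]
force: [2.3, -4.0, -0.5]
finger_force: 1.6
t 11.6 board x,y,z mm 63.5 29.2 67.5 tool y ang 92.45 F board [-4.1 -2.1 -0.5] j [7.0, 1.0, 127.0, -0.0, 52.0, -86.0] gap -0.0 tilt [-0.002 -0.001 -1.   ]
```

```bash
python3 -m creep '[[0.0017,0.0076,0,0,0,0,1],[-0.0003,0.0078,0,0,0,0,1],[-0.0024,0.0075,0,0,0,0,1],[-0.0042,0.0066,0,0,0,0,1]]' | grep force; python3 -m creep '[[-0.0029,0.0027,0,0,0,0,1],[-0.0029,0.0026,0,0,0,0,1]]' | grep force; python3 st.py
python3 -m creep '[[0.004,0.004,0,0,0,0,1],[0,0,-0.04,0,0,0,1],[0,-0.03,-0.055,0,0,0,1],[0,-0.05,-0.027,0,0,0,1],[0,-0.03,0,0,0,0,1],[0,0,0,0,0,0,1],[0,0,0,0,0,0,1]]' | grep force; python3 st.py; python3 w3.py w5.png
```

```text
force: [-1.8, -2.8, -0.4]
finger_force: 1.3
force: [-1.0, -1.3, 0.2]
finger_force: 0.9
t 12.35 board x,y,z mm 98.6 16.9 68.0 tool y ang 92.43 F board [-1.3  1.1  0.2] j [11.0, 3.0, 125.0, 0.0, 52.0, -82.0] gap -0.0 tilt [-0.001  0.    -1.   ]
force: [0.5, -0.5, 0.8]
finger_force: 0.0
t 13.22 board x,y,z mm -7.1 21.0 189.9 tool y ang 92.39 F board [-0.5 -0.5  0.8] j [-2.0, -7.0, 120.0, 0.0, 67.0, -95.0] gap -0.0 tilt [ 0.     0.001 -1.   ]
stop [74.5 -3.1] [91.4 67.6] 0.0
wing n 1908 rect [73.4  0.8] [82.5 17.7] angle 5.2
endblock min x 119.1
```

```bash
python3 -m creep '[[-0.022,0.031,0,0,0,0,1],[-0.022,0.031,0,0,0,0,1],[0,0,0.05,0,0,0,1],[0,0,0.05,0,0,0,1],[0,0,0.022,0,0,0,1],[0,0,0,0,0,0,1],[0,0,0,0,0,0,1]]' | grep force; python3 st.py
python3 -m creep '[[0.0058,-0.0053,0,0,0,0,1]]' | grep ^force; python3 -m creep '[[0.0035,-0.0018,0,0,0,0,1],[0.0035,-0.0018,0,0,0,0,1]]' | grep ^force;  python3 st.py
```

```text
force: [0.5, 0.0, -0.4]
finger_force: 0.0
t 14.15 board x,y,z mm 55.1 -23.9 68.9 tool y ang 92.48 F board [ 0.  -0.5 -0.4] j [5.0, 6.0, 121.0, 0.0, 53.0, -87.0] gap 0.0 tilt [ 0.001  0.    -1.   ]
force: [0.1, 0.2, 0.1]
force: [2.4, 0.8, 0.5]
t 14.53 board x,y,z mm 45.4 -11.6 69.3 tool y ang 92.39 F board [ 0.7 -2.4  0.5] j [4.0, 5.0, 122.0, 0.0, 52.0, -88.0] gap 0.0 tilt [ 0.004  0.001 -1.   ]
```

```bash
python3 -m creep '[[0.0038,-0.0009,0,0,0,0,1]]' | grep ^force; python3 -m creep '[[0.0038,-0.0009,0,0,0,0,1]]' | grep ^force;  python3 -m creep '[[0.0039,0.0001,0,0,0,0,1]]' | grep ^force;  python3 st.py
```

```text
force: [2.9, 0.3, 0.7]
force: [2.6, 0.5, 1.2]
force: [3.5, 1.2, 0.1]
t 14.9 board x,y,z mm 43.5 1.2 68.1 tool y ang 92.42 F board [ 1.1 -3.6  0.1] j [4.0, 4.0, 124.0, -0.0, 52.0, -88.0] gap -0.0 tilt [ 0.001 -0.    -1.   ]
```

```bash
python3 -m creep '[[0.0039,0.0004,0,0,0,0,1]]' | grep ^force; python3 -m creep '[[0.0038,0.0009,0,0,0,0,1]]' | grep ^force; python3 -m creep '[[0.0037,0.0014,0,0,0,0,1]]' | grep ^force;  python3 -m creep '[[0.0034,0.0019,0,0,0,0,1]]' | grep ^force;  python3 st.py
```

```text
force: [8.7, -0.4, -0.6]
force: [16.7, -4.1, -10.8]
force: [25.4, -7.1, -19.3]
force: [35.6, -14.4, -28.1]
t 15.4 board x,y,z mm 45.3 6.0 69.5 tool y ang 92.55 F board [-15.9 -34.9 -28.1] j [5.0, 2.0, 125.0, -0.0, 51.0, -88.0] gap -0.0 tilt [ 0.023 -0.005 -1.   ]
```

```bash
python3 -m creep '[[0.0032,0.0023,0,0,0,0,1]]' | grep ^force; python3 -m creep '[[0.0028,0.0027,0,0,0,0,1]]' | grep ^force;  python3 st.py
```

```text
force: [45.0, -23.5, -36.1]
force: [52.1, -33.1, -43.0]
t 15.65 board x,y,z mm 46.4 6.5 70.0 tool y ang 92.73 F board [-35.3 -50.7 -43. ] j [5.0, 2.0, 126.0, -1.0, 51.0, -87.0] gap -0.0 tilt [ 0.035 -0.011 -0.999]
```

```bash
python3 -m creep '[[-0.012,-0.008,0,0,0,0,1],[-0.02,-0.01,0,0,0,0,1],[0,0,-0.04,0,0,0,1],[0,-0.025,-0.055,0,0,0,1],[0.02,-0.025,-0.027,0,0,0,1],[0.015,0,0,0,0,0,1],[0,0,0,0,0,0,1],[0,0,0,0,0,0,1]]' | grep force; python3 st.py; python3 w3.py w6.png
```

```text
force: [1.3, 0.0, 0.5]
finger_force: 0.0
t 16.65 board x,y,z mm -13.9 26.3 188.1 tool y ang 92.46 F board [-0.  -1.3  0.5] j [-3.0, -7.0, 120.0, 0.0, 67.0, -96.0] gap 0.0 tilt [-0.003  0.    -1.   ]
stop [74.3 -0.8] [64.3 91.1] 89.5
wing n 1408 rect [73.   1.3] [18.5 80.1] angle 139.0
endblock min x 119.1
```

View pics/w6.png

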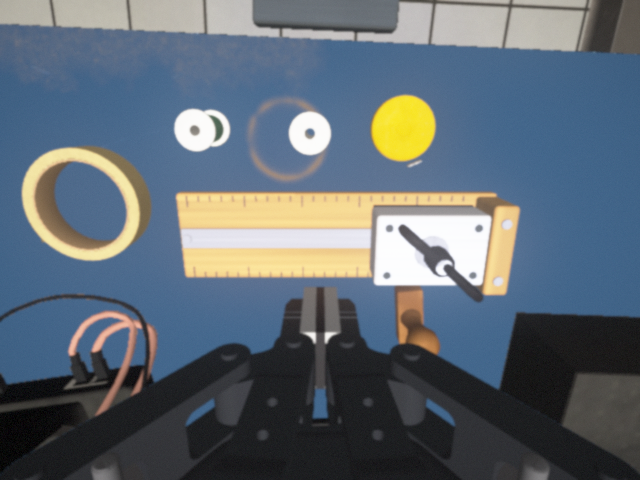

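The picture shows the stop against the end block at (490,240). The wings rest from (402,228) to (480,297), and the objects round the board are where they were. The screw stayed put under a hard push, and the arm is now clear.

```bash
python3 -c "
from bench import ctrl
print(ctrl.finish_job())"
```

```text
the job is handed in; nothing more can be done
None
```

The stop is home against the end block and the wing screw is turned clockwise to its firm stop in three fingertip strokes. The last push reached about 75 N at the wrist (limit 120 N). The things round the board look unmoved in the last picture, and the job was handed in at about 17 s; no verdict was returned.

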